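# Zero the peak pointer of the press-force gauge

### The job

Turn the bar knob on the round press-force gauge back to its zero stop, so that its pointer rests on the heavy zero line, and let go of it. Do not turn the knob of the smaller square drying timer; it stays as it is set.

Things in the scene. Friction and masses are not known exactly. Their poses are not given: they have to be found in the camera images.
- peak_knob (a joint): Peak-pointer knob of the round gauge, rad: 0 at the zero stop, 1.5 at full scale; starts at 0.7 to 1.35. Grows as it turns clockwise seen from above, so resetting is anticlockwise seen from above. Turns about the vertical through peak_grip; light friction (about 0.05 N m), no spring, stays where left, hard stop at 0.
- peak_grip (a point): Grip point on that knob's axis, 70 mm above the counter, 25 mm above the dial face. Upright black bar 48 long, 14 thick, its top 13 mm above this point, its foot 21 mm below; pinch across its thickness from above. Mid-dial on a fixed round aluminium gauge, 136 mm wide, 45 high. Turns with the knob: x points along the bar to the end with needle (46 mm from axis) and white line; z up.
- zero_mark (a point): The zero line, heavier and longer than the other ticks, at the anticlockwise end of the quarter-circle scale on the gauge's dial face, 45 mm above the counter, 50 mm from the knob's axis, beside a small stop pin 5 mm high. With the knob at its stop the needle points from the axis at this point. Fixed to the gauge.
- timer_tip (a point): Needle end of the drying timer's knob, 30 mm from that knob's axis, 42 mm above the counter; leave alone. The timer is the smaller dial: a fixed square grey case 86 mm wide, 36 high, with ticks all round and a like black bar knob 36 long, 12 thick, top 67 mm above the counter. Its x axis points outward along the needle. Either dial may be on either side.
There are look-alikes about, which are no part of the job. Leave any red or yellow look-alike of the part that bears peak_knob alone.

How it is judged (in metres and radians):
At the end, for the whole second after the job is handed in: The gauge's peak-pointer knob is at rest within 10 degrees (0.175 rad) of its zero stop (value of joint peak_knob below 0.175 rad and velocity of joint peak_knob between -0.05 and 0.05 rad/s); the robot touches nothing.
It fails at once if the drying timer's knob is turned (its needle end moves more than 10 mm) (distance of timer_tip from where it was at the start of the episode above 0.01 m).
It also fails if it takes over 35 s, if anything falls off the work surface, if the arm or the gripper's body presses on something with over 40 N, if the wrist force passes 120 N, or if a joint passes its speed limit or range.

### The arm

A 7-joint arm with a two-finger parallel gripper is mounted at the origin on the work surface. World frame = base frame: x ahead of the robot, y to its left, z up, the work surface at z = 0. Lengths are in m, angles in degrees, forces in N, time in s.
With the tool pointing down it reaches from about 0.35 to 0.775 m from the base axis. Payload 3.1 kg.
Tool frame: the origin (TCP) lies on the centre line of the jaws, within the pads' length; the fingertips stand 17 mm ahead of it and the grasp point (between the pads) lies 2 mm behind it (robot.tip_reach is the distance from the TCP to the fingertips, in m); z points along the fingers, y is the line along which they close (so a half turn about z gives the same grasp; the last joint's range is limited). The gripper opens to 85 mm and grips with 20 to 120 N. Pads are 22 mm wide; open, the fingers measure 114 mm over their backs; the gripper's body (76 mm by 85 mm) begins 54 mm behind the grasp point. The pads swing forward as they close: fully open they stand 13 mm farther back than shut.
Start: joints at [66.709, 17.813, 0.802, 86.603, -0.252, 75.585, -1.558], TCP at [0.196, -0.514, 0.221] pointing down, gripper open.
Joint ranges: [-154.91, 154.91], [-16.99, 109.72], [-72.82, 74.43], [7.12, 147.25], [-82.49, 262.49], [11.32, 116.49], [-174.64, 174.64]. Speed limits (degrees/s): [159.86, 159.86, 180, 180, 180, 180, 180].

### API

Orientations are given as [roll, pitch, yaw] about the fixed x, y, z axes, in that order (R = Rz(yaw) Ry(pitch) Rx(roll)).
In Python, from station import robot, fingers, vision, workorder, recognise gives the robot as it stands. Calls block until the motion is done:
- robot.move_to(position, orientation): joint-space move of the TCP to a pose.
- robot.line_to(position, orientation=None, velocity=0.15, f_stop=None): straight line of the TCP; orientation=None keeps the orientation; velocity is the mean speed in m/s. With f_stop (N) it stops when the force on the tool has changed by that much, and returns True; else False.
- robot.move_j(angles): joint-space move.
- fingers.gripper_to(opening, force=None): opening from 0.0 (shut) to 1.0 (fully open); force is the grip in N (None keeps the last); returns when the fingers have stopped.
- robot.pause(seconds).
- robot.inverse_kinematics(position, orientation): joint angles nearest the present ones, or None.
- vision.grab_frame(name): name is "scene" or "top"; returns the picture (400x640x3 uint8, red, green, blue); there is no depth.
- vision.calibration(name): a dict with "mtx" (3x3 intrinsics, pixels), "k1" (the pictures are not rectified: a ray, as slopes to the right and down, at radius r is drawn at 1 + k1 r^2 times it, then the intrinsics apply), "extrinsics" (4x4, takes a point from world to camera coordinates). Camera axes: x right, y up, looking along -z (the intrinsics and any distortion apply to the point x, -y, -z); pixel columns grow to the right and rows downward; lengths in m; the calibration is good to about 2 mm. A picture is of the moment at which its call begins. calibration takes no time and is no camera call.
A pose or a line that the arm cannot do raises robot.PlanningError and nothing moves.
- workorder.close_job(): hands the job in; it is judged then, once.
Trained networks look in the newest picture that a camera, given by its name, has taken for a name from the list of things; names that differ only in an ending like _2 or _b are one class to them, and where a whole thing is asked for, a point or a joint stands for the part that bears it (a point fixed in the world has none). Each returns a list of dicts, best first, with "p" (0 to 1); they miss things now and then, are a little off and sometimes report something else, mostly with a low value. They report only what shows in the picture. A call takes as long as a camera call. They do not tell look-alikes from the thing itself.
- recognise(label, camera): "rect" ([centre column, centre row, width, height] in pixels, round what is visible of it).
Readings, each from a call of its own:
- robot.current_time_s(): time.
- robot.current_joint_positions(): joint angles.
- robot.current_dq(): joint speeds.
- robot.current_joint_torque(): joint torques, N m.
- robot.current_tool_pos(): TCP position.
- robot.current_eef_rot(): TCP orientation.
- robot.current_contact_force(): force on the tool from outside, world axes, zero at the start.
- robot.current_torque(): the same for the moment, N m.
- robot.current_finger_gap(): opening from 0.0 (shut) to 1.0 (fully open).
- robot.current_gripper_force(): force on a finger pad.
Only numpy, scipy, OpenCV 4.12 (cv2) and the standard library are available. Lean on these libraries where they do the work, as an engineer would, in place of code of your own. Each camera call takes 0.05 s, during which the arm holds its last target. There are 200 camera calls.

## Working session

There is one attempt and no reset: what is moved stays moved. The work goes in short steps, each a Python script; the robot and the scene stay as the last script left them, time stands still between calls to the robot, and variables do not carry over. Pictures are saved under pics/ and viewed, at most 10 in all, crops included, and the job is handed in when it is done.

```bash
mkdir -p pics
cat > h.py <<'E'
from station import robot, fingers, vision, workorder, recognise
import numpy as np, cv2
def pix2w(name,uv,z):
    c=vision.calibration(name);K=np.array(c["mtx"]);E=np.array(c["extrinsics"])
    d=np.array([c["k1"],0,0,0,0.])
    s=cv2.undistortPoints(np.array([[uv]],float),K,d)[0,0]
    R=E[:3,:3];t=E[:3,3];o=-R.T@t;r=R.T@np.array([s[0],-s[1],-1])
    return o+r*(z-o[2])/r[2]
def w2pix(name,p):
    c=vision.calibration(name);K=np.array(c["mtx"]);E=np.array(c["extrinsics"])
    q=E[:3,:3]@np.array(p,float)+E[:3,3];a,b=q[0]/-q[2],-q[1]/-q[2];f=1+c["k1"]*(a*a+b*b)
    return (K@[a*f,b*f,1])[:2]
E
python3 - <<'E'
from h import *
for n in("top","scene"):
    im=vision.grab_frame(n);cv2.imwrite(f"pics/{n}0.png",im[:,:,::-1])
    print(n,vision.calibration(n)["k1"],np.linalg.inv(vision.calibration(n)["extrinsics"])[:3,3])
    for l in("peak_knob","peak_grip","zero_mark","timer_tip"):
        try: print(l,[(np.round(d["rect"]),round(d["p"],2)) for d in recognise(l,n)])
        except Exception as e: print(l,e)
print(robot.current_time_s(), robot.current_eef_rot())
E
```

```text
top -0.09157480279672323 [ 0.34612681 -0.11611726  1.09214663]
peak_knob [(array([487., 254.,  26.,  20.]), 0.69), (array([171., 248.,  19.,  18.]), 0.69), (array([367., 160.,  13.,  25.]), 0.55), (array([340., 237.,  23.,  27.]), 0.51), (array([406., 280.,  26.,  25.]), 0.49)]
peak_grip [(array([341., 240.,  12.,  17.]), 0.73), (array([410., 280.,  24.,  22.]), 0.71), (array([171., 246.,  19.,  29.]), 0.55), (array([484., 256.,  23.,  17.]), 0.54), (array([369., 159.,  12.,  28.]), 0.52)]
zero_mark [(array([366., 163.,  59.,  59.]), 0.96), (array([340., 240.,  58.,  59.]), 0.83), (array([177., 249.,  59.,  58.]), 0.77), (array([480., 252.,  61.,  62.]), 0.7)]
timer_tip [(array([200., 167.,  10.,  20.]), 0.57)]
scene -0.062290253680877004 [ 0.83827249 -0.85034549  0.97930159]
peak_knob [(array([290., 189.,  18.,  14.]), 0.75), (array([386., 148.,  11.,  12.]), 0.61), (array([235., 212.,  30.,  13.]), 0.57), (array([342., 118.,  12.,  16.]), 0.54), (array([335., 231.,  14.,  19.]), 0.49), (array([207., 267.,  24.,  16.]), 0.47)]
peak_grip [(array([208., 267.,  24.,  15.]), 0.83), (array([336., 230.,  18.,  18.]), 0.75), (array([237., 215.,  19.,  18.]), 0.74), (array([290., 189.,  18.,  12.]), 0.66), (array([344., 118.,  15.,  11.]), 0.6)]
zero_mark [(array([214., 281.,  54.,  53.]), 0.96), (array([334., 238.,  46.,  46.]), 0.92), (array([342., 128.,  43.,  39.]), 0.83), (array([238., 226.,  52.,  48.]), 0.81), (array([291., 204.,  45.,  46.]), 0.71)]
timer_tip []
0.5 [-1.79997793e+02  3.54847614e-03  2.09059526e+01]
```

View pics/top0.png

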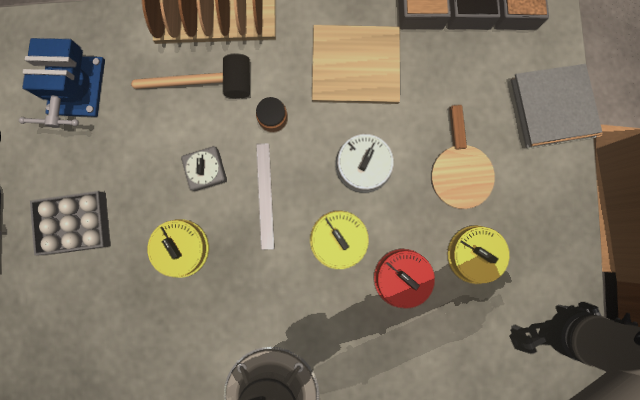

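View pics/scene0.png

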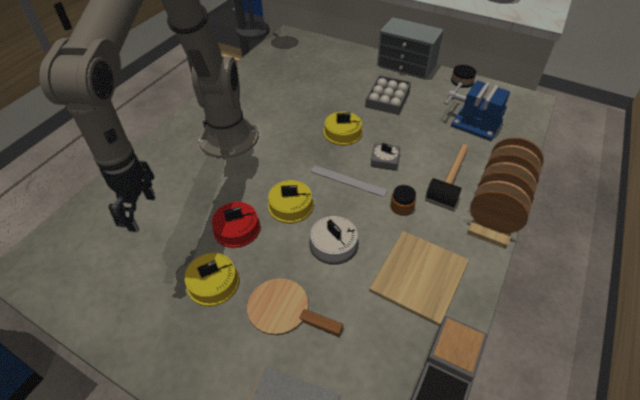

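The real gauge is the aluminium dial at top (365,163). The timer is at (203,168), far away from it. The yellow and red dials are look-alikes. I'll zoom in on the gauge.

Run:
```python
from h import *
im=cv2.imread("pics/top0.png")[128:200,325:407]
cv2.imwrite("pics/c1.png",cv2.resize(im,None,fx=8,fy=8,interpolation=cv2.INTER_CUBIC))
im=cv2.imread("pics/scene0.png")[205:270,300:370]
cv2.imwrite("pics/c2.png",cv2.resize(im,None,fx=8,fy=8,interpolation=cv2.INTER_CUBIC))
```

```text
(no output)
```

View pics/c1.png

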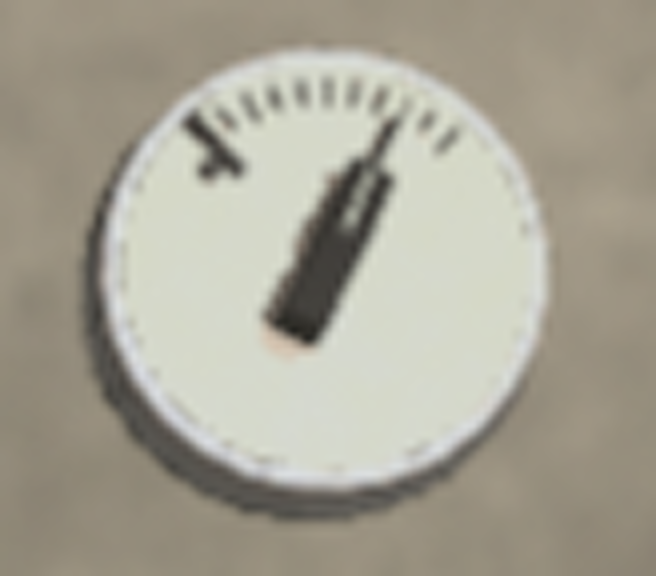

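View pics/c2.png

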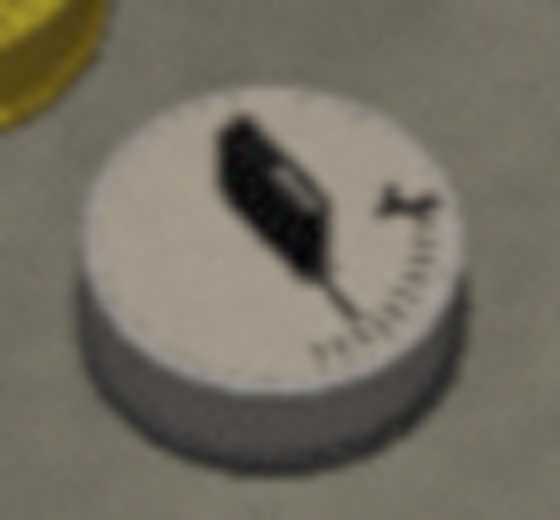

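Top crop: dial centre is at about (327,270), which is (365.8,161.7) in the full picture. The needle tip is at (398,115) → (374.7,142.4), and the heavy zero line is near (212,143) → (351.4,145.8) with the pin beside it. In the scene crop the dial centre is at about (334.1,234.8).

Run:
```python
from h import *
f=lambda u,v:pix2w("top",(325+(u+.5)/8-.5,128+(v+.5)/8-.5),.045)
c=f(327,270);n=f(400,113);z=f(206,137)
c2=pix2w("scene",(300+273/8-.4,205+240/8-.4),.045)
b=pix2w("top",(325+(328)/8-.4,128+(252)/8-.4),.083)
print(c,c2,"bar",b,"rim r",np.linalg.norm(f(105,270)-f(548,270))/2, np.linalg.norm(f(327,50)-f(327,490))/2)
a=lambda p:np.degrees(np.arctan2(*(p-c)[1::-1]))
print(a(n),np.linalg.norm(n-c),a(z),np.linalg.norm(z-c),a(f(188,120)),a(f(240,168)))
g=a(f(375,172))
print(np.linalg.norm(c[:2]))
for yaw in range(-180,180,30):
  q=robot.inverse_kinematics([*c[:2],.2],[180,0,yaw]); print(yaw, None if q is None else np.round(q))
```

```text
[ 0.52821236 -0.2259452   0.045     ] [ 0.53003026 -0.22899355  0.045     ] bar [ 0.52651272 -0.22246044  0.083     ] rim r 0.06312244306337672 0.06339734160395563
-26.261365836982446 0.050277370126295254 40.57587705750818 0.051404053861107184 41.10200008931791 38.732718608830375
0.5745080730357411
-180 [ 45.  25. -34.  84.  14.  76. 100.]
-150 [ 61.  34. -62.  83.  30.  81. 118.]
-120 [ 61.  34. -62.  83.  30.  81. 148.]
-90 [  21.   21.    1.   85.   -0.   74. -158.]
-60 [  24.   21.   -4.   85.    1.   74. -130.]
-30 [  27.   22.   -8.   84.    3.   74. -101.]
0 [ 30.  22. -12.  84.   5.  74. -72.]
30 [ 32.  22. -14.  84.   6.  74. -43.]
60 [ 35.  23. -19.  84.   7.  75. -15.]
90 [ 38.  23. -24.  84.   9.  75.  14.]
120 [ 42.  24. -28.  84.  12.  75.  42.]
150 [ 43.  24. -30.  84.  12.  75.  72.]
```

Run:
```python
from h import *
xy=[.528,-.225]; o=[180,0,-26.5]
robot.move_to([*xy,.2],o)
fingers.gripper_to(.6)
print(robot.line_to([*xy,.073],o,velocity=.12,f_stop=8))
print(robot.current_tool_pos(),robot.current_contact_force())
fingers.gripper_to(0,force=20)
robot.pause(.2)
print("gap mm",robot.current_finger_gap()*85,robot.current_contact_force(),robot.current_torque(),robot.current_gripper_force(),robot.current_time_s())
cv2.imwrite("pics/s1.png",cv2.resize(vision.grab_frame("scene")[180:290,260:410,::-1],None,fx=5,fy=5))
```

```text
False
[ 0.52880941 -0.2253113   0.07392458] [-0.38249841  0.4134819   0.03832434]
gap mm 0.05491925712930975 [-0.20118659  0.65449638  1.64553293] [ 0.00586837  0.02936092 -0.00341238] 0.8131072763353586 4.5
```

View pics/s1.png

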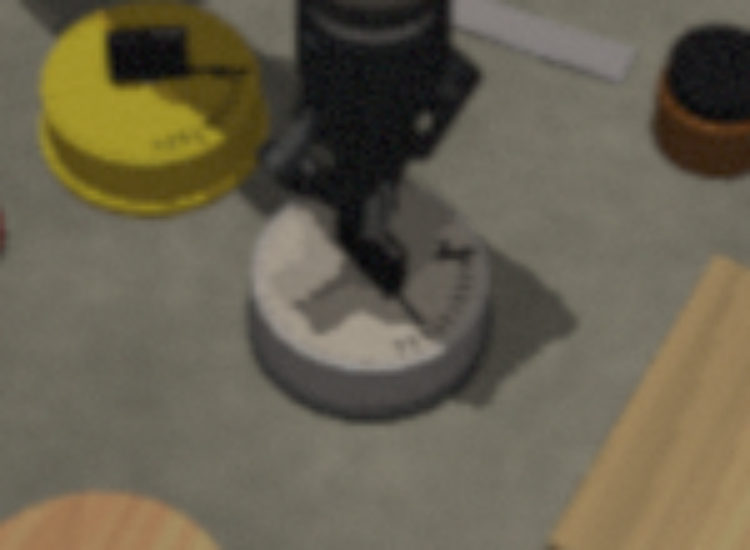

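The picture shows fingers at the knob, but the reading says fully shut. That doesn't fit a 14 mm bar, so I'll look closer in both cameras.

Run:
```python
from h import *
print(robot.current_finger_gap(),robot.current_tool_pos(),robot.current_eef_rot(),robot.current_gripper_force())
p=robot.current_tool_pos()
out=[]
for n in("scene","top"):
    u=w2pix(n,[.528,-.225,.06]).astype(int); print(n,w2pix(n,p),w2pix(n,[p[0],p[1],p[2]-.017]),u)
    im=vision.grab_frame(n)[u[1]-35:u[1]+35,u[0]-28:u[0]+28,::-1]
    out.append(cv2.resize(im,None,fx=7,fy=7,interpolation=cv2.INTER_CUBIC))
o=np.hstack(out);o=np.clip(255*(o/255.)**.5,0,255).astype(np.uint8)
cv2.imwrite("pics/s2.png",o)
```

```text
0.00236197158551594 [ 0.52812939 -0.22504444  0.07320122] [ 1.79999242e+02 -1.94265754e-02 -2.64976647e+01] 0.8818982541561127
scene [333.92263083 226.87573523] [333.83286006 230.76918636] [333 229]
top [366.30071485 159.14818159] [365.53482953 160.49270938] [365 160]
```

View pics/s2.png

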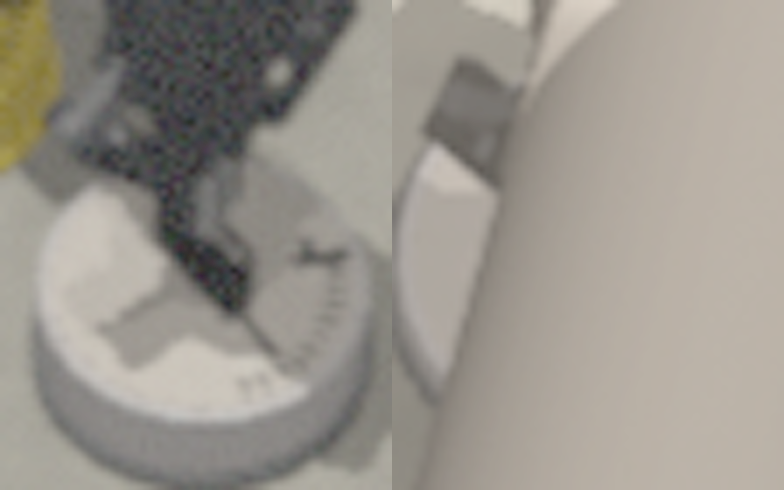

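The TCP projects right onto the bar, so the fingers seem to straddle it and the gap reading is doubtful. I'll test with a small turn.

Run:
```python
from h import *
for y in(-20,-14,-8):
    robot.move_to([.528,-.225,.073],[180,0,y])
    print(y,robot.current_finger_gap(),robot.current_gripper_force(),robot.current_contact_force(),robot.current_torque(),robot.current_time_s())
u=[333,229]
im=vision.grab_frame("scene")[u[1]-35:u[1]+35,u[0]-40:u[0]+40,::-1]
o=cv2.resize(im,None,fx=8,fy=8,interpolation=cv2.INTER_CUBIC);o=np.clip(255*(o/255.)**.5,0,255).astype(np.uint8)
cv2.imwrite("pics/s3.png",o)
```

```text
-20 0.0015583814634118366 1.1022023856639862 [-0.31946851  1.39457592  2.16653806] [ 0.04750742  0.03105569 -0.00220381] 4.9
-14 -1.5132936382784372e-05 1.2434826046228409 [-0.15505754  0.41410032  2.16156687] [ 0.00230526 -0.02796968  0.02373075] 5.15
-8 0.0027543142085007673 1.4210918359458447 [-0.24139851 -0.6833934   3.74320755] [ 0.04494082 -0.03156709  0.0389537 ] 5.4
```

View pics/s3.png

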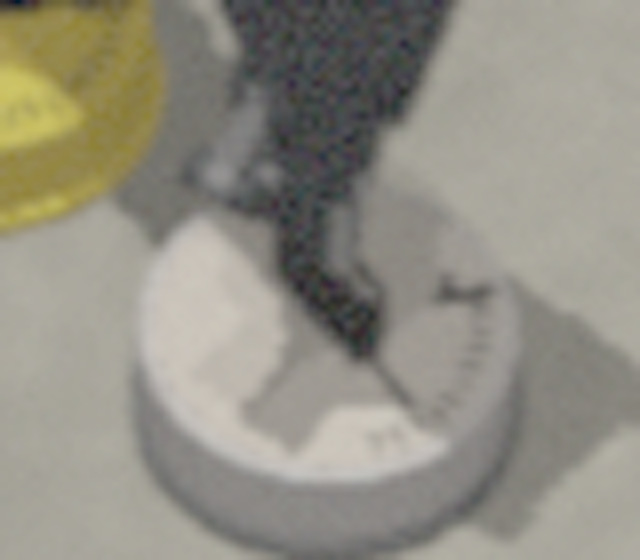

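The needle hasn't moved: its tip is at about px (346,246), same as before. So the fingers shut without holding the bar. I'll lift, check how the gripper responds, and look from the scene camera.

Run:
```python
from h import *
def pr(t):print(t,robot.current_finger_gap(),robot.current_gripper_force(),np.round(robot.current_contact_force(),1),np.round(robot.current_tool_pos(),4),robot.current_time_s())
def crop():
    im=vision.grab_frame("scene")[150:270,290:380,::-1]
    o=cv2.resize(im,None,fx=4.4,fy=4.4,interpolation=cv2.INTER_CUBIC);return np.clip(255*(o/255.)**.5,0,255).astype(np.uint8)
fingers.gripper_to(.6);pr("open")
robot.line_to([.528,-.225,.13],[180,0,-26.5]);pr("up")
a=crop()
fingers.gripper_to(0.,force=30);pr("shut");b=crop()
cv2.imwrite("pics/s4.png",np.hstack([a,b]))
print(w2pix("scene",[.528,-.225,.113])-[290,150])
```

```text
open 0.6024176456728507 0.0 [ 0.7 -0.6  0.3] [ 0.5277 -0.2249  0.0726] 5.9917
up 0.6024703524867311 0.0 [-0.8  0.5 -0.2] [ 0.5277 -0.2249  0.1296] 6.525
shut -0.0010555016450816408 0.0 [ 0.7  0.2 -0.1] [ 0.5279 -0.225   0.1299] 7.1167
[44.10329007 67.38092432]
```

View pics/s4.png

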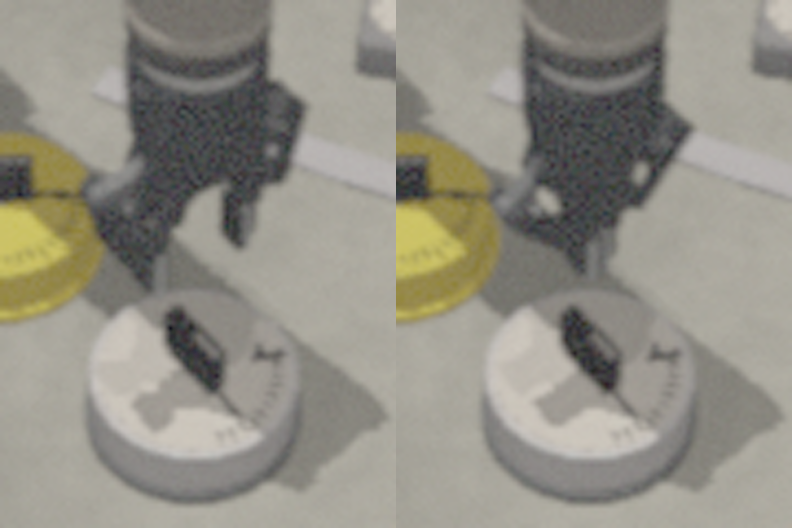

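The fingertips sit on the gauge axis, but they look higher than the nominal 17 mm ahead of the TCP. The xy position is fine. I'll probe downward for the dial face with a force stop, then grip just above it.

Run:
```python
from h import *
def pr(t):print(t,robot.current_finger_gap(),robot.current_gripper_force(),np.round(robot.current_contact_force(),1),np.round(robot.current_tool_pos(),4),robot.current_time_s())
print(robot.tip_reach)
o=[180,0,-26.5];xy=[.528,-.225]
fingers.gripper_to(.5)
robot.line_to([*xy,.075],o)
hit=robot.line_to([*xy,.058],o,velocity=.03,f_stop=5);pr(hit)
if hit:
    robot.line_to([*xy,robot.current_tool_pos()[2]+.004],o,velocity=.03)
for g in(.4,.3,.2,.1,0):
    fingers.gripper_to(g,force=25);pr(g)
```

```text
0.017
False 0.4991518373992744 0.0 [-1.   0.5  1. ] [ 0.528  -0.225   0.0579] 8.8833
0.4 0.3985444905833066 0.0 [0.1 0.3 0.5] [ 0.5282 -0.2251  0.0582] 9.1333
0.3 0.29845244274350413 0.0 [ 0.4 -0.5  1. ] [ 0.528 -0.225  0.058] 9.3833
0.2 0.19878990835443228 0.0 [-0.4  0.5 -0.5] [ 0.528 -0.225  0.058] 9.6333
0.1 0.15500973995864595 28.572009801864624 [-0.4 -1.4  0.9] [ 0.5279 -0.2252  0.0581] 9.85
0 0.15790683679728726 28.653551638126373 [ 0.3 -1.   1.2] [ 0.5279 -0.2251  0.0581] 10.0667
```

The bar is now held: gap is 13.3 mm (bar 14 mm) and pad force is 28 N. The fingertips are indeed higher than nominal. Now I'll turn it to zero.

Run:
```python
from h import *
def pr(t):print(t,round(robot.current_finger_gap(),3),round(robot.current_gripper_force(),1),np.round(robot.current_contact_force(),1),np.round(robot.current_torque(),2),np.round(robot.current_eef_rot()[2],1),robot.current_time_s())
xy=[.528,-.225]
for y in(-18,-9,0,9,18,27,34,38,40,41.5):
    robot.move_to([*xy,.058],[180,0,y]);pr(y)
    if abs(robot.current_torque()[2])>.5 or np.linalg.norm(robot.current_contact_force())>25: break
y=robot.current_eef_rot()[2]
fingers.gripper_to(.35)
robot.line_to([*xy,.16],[180,0,y]);fingers.gripper_to(.6)
robot.move_to([.45,-.45,.25],[180,0,y]);pr("end")
out=[vision.grab_frame("top")[128:200,325:407,::-1],vision.grab_frame("scene")[200:272,295:377,::-1]]
cv2.imwrite("pics/f.png",np.hstack([cv2.resize(i,(400,351),interpolation=cv2.INTER_CUBIC) for i in out]))
```

```text
-18 0.153 28.7 [-0.2 -0.2  1.6] [-0.19  0.3   0.09] -18.2 10.325
-9 0.155 28.8 [-1.7 -2.1  2.5] [-0.45  0.39  0.09] -9.3 10.5833
0 0.155 28.8 [-2.3 -3.5  2.2] [-0.7   0.48  0.04] -0.4 10.8417
9 0.152 28.8 [-0.7 -5.7  2.8] [-1.05  0.46  0.  ] 8.6 11.1
18 0.154 28.7 [-2.2 -4.9  2. ] [-1.13  0.37  0.05] 17.6 11.3583
27 0.156 28.7 [-2.  -5.6  2.7] [-1.27  0.32 -0.03] 26.5 11.6167
34 0.155 28.6 [ 0.2 -6.4  0.9] [-1.32  0.2   0.03] 33.5 11.8667
38 0.152 28.6 [-0.7 -6.6  1.5] [-1.35  0.21  0.03] 37.5 12.1167
40 0.159 28.5 [-0.2 -6.3  1.4] [-1.41  0.14  0.06] 39.5 12.3667
41.5 0.156 28.5 [-0.6 -6.6  0.6] [-1.38  0.18 -0.1 ] 41.0 12.6167
end 0.6 0.0 [0.6 0.  0.3] [-0.02 -0.06 -0.02] 41.2 15.1
```

View pics/f.png

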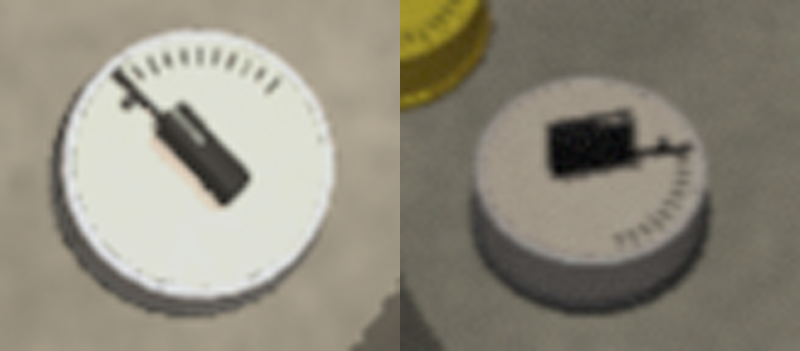

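The needle now lies on the heavy zero line in both views, at about (140,90) on the left and (665,150) on the right. The arm is clear.

```bash
python3 -c "
from h import *
print(workorder.close_job())"
```

```text
the job is handed in; nothing more can be done
None
```

The gauge knob is back at its zero stop, with the needle on the heavy zero line in both camera views. I released it and moved the arm clear, didn't touch the timer, and handed the job in at about 15 s; no verdict was returned.

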